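Push-open spice cabinet

TASK

Open the spice cabinet on the counter: press its closed door inward at the steel push disc near the free edge so that the touch catch lets go and the spring pops the door ajar, then push the door from behind with a finger until it stands wide open, at least 60 degrees. Do not pinch the door, and leave the cruet, the clay dish, the tongs and the scraper where they stand. Finish clear of everything.

Things in the scene. Friction and masses are not known exactly. Their poses are not given: they have to be found in the camera images.
- cabinet: fixed wooden countertop cabinet, 140 deep (its x) x 260 wide (its y) x 240 mm high, flat bare top. Origin: centre of its underside. Its front, at its own -x, is covered by the door and faces roughly the robot's right (world -y, up to 12 degrees off). The door's hinge is at its own +y end, nearer the robot; the free edge at its -y end, away from the robot
- door (a joint): door angle, rad: 0 shut, positive open (from above, clockwise: free edge swings out from the front, then towards the robot), at most 1.8. It can be pushed in to a stop at -0.03; the catch lets go at about -0.015. When the push is drawn back a damped spring swings it to about 0.38 in about 1 s. From there it turns against a light friction (0.08 N m) and stays where left. It never catches again
- push_disc (a point): centre of the thin steel disc (26 mm across) on the door's front face: 210 mm from the hinge axis, 30 mm from the free edge, 32 mm below the cabinet's top. Moves with the door. x points into the door (press direction), z up. A press here of about 5 to 6 N moves the door in: 3 mm frees the catch, 6 mm is the stop; then draw back at least 90 mm to let it spring out
- hinge_top (a point): fixed point on the vertical hinge axis at the height of the door's top (238 mm above the counter), in the plane of the door's inner face: 78 mm to -x and 120 mm to +y of the cabinet's centre in the cabinet's own frame
- free_edge (a point): point on the free vertical edge of the door's inner face, 240 mm from the hinge axis, 32 mm below the cabinet's top. Moves with the door; axes as for the disc. When the door has sprung ajar it stands about 90 mm out from its shut place. No handle; the shut door cannot be pulled open
- inner_face (a point): point on the inner face of the door, 190 mm from the hinge axis, 32 mm below the cabinet's top; x points out of that face, y to the hinge, z up. Door 240 wide x 236 high x 14 mm; shut it stands 8 mm off the cabinet. Five tins (54 mm across, 28 deep) cling on the face within 132 mm of the hinge. From 135 to 240 mm its top 70 mm is bare for a finger; below sticks out the catch's 28 mm striker
- cruet: bystander: loose glass cruet with stopper, 68 mm across, 168 mm high; origin at the centre of its foot
- cazuelita: bystander: loose red clay dish, 110 mm across (136 mm over the two ears), 42 mm high; origin at the centre of its foot
- tongs: bystander: loose steel spring tongs lying open in a V, about 235 mm long, 75 mm wide at the tips, 22 mm high; origin near mid length, on the counter
- scraper: bystander: loose white plastic bench scraper lying flat, 97 x 130 x 4 mm with a 14 mm thick rolled grip along one side; origin at the centre of the blade's underside

How it is judged (in metres and radians):
On the way, in this order (a step that is already met when the one before it is completed fails the run):
1. the shut door is pressed in until the catch lets go (value of joint door below -0.012 rad and contact force between door_c1 and anything else above 1 N), for 0.02 s.
2. the spring has popped the door ajar (value of joint door above 0.2 rad), for 0.1 s.
At the end, for the whole second after the job is handed in: the door stands open and at rest by more than 1.0 rad (57 degrees), and each bystander is upright within 20 mm of where it began (value of joint door above 1 rad and velocity of joint door between -0.05 and 0.05 rad/s and distance of each of cruet, cazuelita, tongs, scraper from where it was at the start of the episode below 0.02 m and angle between each of cruet, cazuelita, tongs, scraper's own z axis and vertical below 0.2 rad); the robot touches nothing.
It fails at once if the door is pinched (pressed on its front and its inner face at once, over 3 N each) (contact force between each of door_c1, door_c0 and the fingers above 3 N).
It fails at once if a bystander is shifted or lifted by more than 20 mm, or tipped (not (distance of each of cruet, cazuelita, tongs, scraper from where it was at the start of the episode below 0.02 m and angle between each of cruet, cazuelita, tongs, scraper's own z axis and vertical below 0.2 rad)).
It also fails if it takes over 51 s, if anything falls off the work surface, if the arm or the gripper's body presses on something with over 40 N, if the wrist force passes 120 N, or if a joint passes its speed limit or range.

ROBOT

A 7-joint arm with a two-finger parallel gripper is mounted at the origin on the work surface. World frame = base frame: x ahead of the robot, y to its left, z up, the work surface at z = 0. Lengths are in mm, angles in rad, forces in N, time in s.
With the tool pointing down it reaches from about 425 to 950 mm from the base axis. Payload 4.7 kg.
Tool frame: the origin (TCP) lies between the finger pads; the fingertips stand 25 mm ahead of it and the grasp point (between the pads) lies 6 mm ahead of it; z points along the fingers, y is the direction in which the jaws open and shut (so a half turn about z gives the same grasp; the last joint's range is limited). The gripper opens to 87 mm and grips with 3 to 60 N. Pads are 19 mm wide; open, the fingers measure 117 mm over their backs; the gripper's body (75 mm by 190 mm) begins 51 mm behind the grasp point.
Start: joints at [-1.172, 0.469, -0.049, 1.532, 0.024, 1.141, -0.082], TCP at [280.001, 614.204, 247.573] pointing down, gripper open.
Joint ranges: [-2.59, 2.59], [-0.33, 1.99], [-1.39, 1.29], [0.1, 2.45], [-1.04, 4.18], [0.21, 1.99], [-2.66, 2.66]. Speed limits (rad/s): [2.57, 2.57, 3.14, 3.14, 3.14, 3.14, 3.14].

INTERFACE

Orientations are given as a unit quaternion [x, y, z, w].
In Python, from rig import observe, read_camera, get_calibration, sign_off gives the robot as it stands.
- The arm moves only by the shell command python3 -m pendant 'ROWS' [FORCE]. ROWS is JSON, a list of rows, each a list of 5 numbers: the opening, from -1 (shut) to 1 (fully open), then the shift along the tool's x, y, z normalised to -1 to 1, where 1 is 0.5 m, then the turn about the tool's z normalised to -1 to 1, where 1 is pi/4 rad. In form: [[fingers, x, y, z, spin], ...]. A call has exactly 8 rows; each row shifts and turns the commanded pose from where the row before left it, along the tool's axes as they then stand; what a row does not reach is not made up. A row lasts 1/12 s, in which the tool goes at most 41.7 mm and 7.16 degrees, less where a joint would pass 70% of its speed; a pose out of reach is approached as far as the arm can. A call with a number of a shift or a turn outside -1 to 1 is refused whole. A call with a gripper value outside its range is refused whole. The fingers move at their own pace and stop on an object; FORCE is the grip in N (left out, the last holds). Time passes only in rows, so rows that do not move let the fingers close, or fill a call up. It gives the time, the measured TCP pose, the force and the opening at its end, in the units of the state.
- observe(): the state, without advancing time (a new reading comes with each control period).
- read_camera(name): name is "scene" or "top" or "wrist"; returns (picture, depth): 420x560x3 uint8, red, green, blue; 420x560 float32, mm along the optical axis (not along the pixel's ray), 0 where there is no reading.
- get_calibration(name): a dict with "intrinsics" (3x3 intrinsics, pixels), "cam_to_world" (4x4, takes a point from camera to world coordinates). Camera axes: x right, y down, z forward; pixel columns grow to the right and rows downward; lengths in mm; the calibration is good to about 2 mm. The wrist camera is an equidistant fisheye: a pixel r from the principal point sees the ray r / f radians off the axis. A picture is of the moment at which its call begins: read the wrist's pose just before it. get_calibration takes no time and is no camera call; for the wrist camera it gives the pose at the moment of the call.
- sign_off(): hands the job in, once; it reports no verdict.
The state is a dict: "clock": time; "q": joint angles; "qvel": joint speeds; "effort": joint torques, N m; "position": TCP position; "eef_rot": TCP orientation; "ft_force": force on the tool from outside, world axes, zero at the start; "ft_torque": the same for the moment, N m; "finger_gap": finger opening in mm.
Only numpy, scipy, OpenCV 4.12 (cv2) and the standard library are available. Lean on these libraries where they do the work, as an engineer would, in place of code of your own. Each camera call takes 0.05 s, during which the arm holds its last target.

## Working session

There is one attempt and no reset: what is moved stays moved. The work goes in short steps, Python scripts to look and compute and a shell command to move; the robot and the scene stay as the last step left them, time stands still between calls to the robot, and variables do not carry over. Pictures are saved under pics/ and viewed, and the job is handed in when it is done.

```bash
mkdir -p pics; ls
python3 - <<'E'
from rig import *
import cv2,numpy as np
s=observe();print(s)
for n in ["scene","top","wrist"]:
    p,d=read_camera(n);cv2.imwrite(f"pics/{n}0.png",p[:,:,::-1]);np.save(f"pics/{n}0.npy",d)
    c=get_calibration(n);print(n,np.round(c["intrinsics"],1).tolist(),np.round(c["cam_to_world"],3).tolist())
E
```

```text
pics
{'clock': 0.0, 'q': array([-1.17188946,  0.46942647, -0.04860194,  1.53370508,  0.02412573,
        1.14100696, -0.08233106]), 'qvel': array([-3.65059808e-06,  3.21815875e-04,  1.76483745e-04, -9.27436974e-04,
        5.94200710e-04,  1.34017689e-03, -6.93211100e-04]), 'effort': array([-4.32569777e-04, -5.07971478e+01, -8.08301778e-02, -2.36157560e+01,
       -6.13127556e-02,  3.77434061e-02,  1.69390555e-04]), 'position': array([279.80085933, 613.6607106 , 246.50479676]), 'eef_rot': array([ 2.12267178e-01,  9.77211178e-01, -9.66095344e-04, -1.62104436e-04]), 'ft_force': array([ 0.25760628, -0.39896202,  0.1123736 ]), 'ft_torque': array([-0.0066359 , -0.00360776, -0.00860007]), 'finger_gap': 86.55792046276396}
scene [[498.0, 0.0, 278.8], [0.0, 498.0, 215.8], [0.0, 0.0, 1.0]] [[0.538, 0.439, -0.72, 1425.654], [0.843, -0.301, 0.446, -602.408], [-0.021, -0.846, -0.532, 774.13], [0.0, 0.0, 0.0, 1.0]]
top [[399.5, 0.0, 281.2], [0.0, 399.5, 208.2], [0.0, 0.0, 1.0]] [[0.015, -0.988, 0.154, 440.044], [-1.0, -0.016, -0.008, -76.707], [0.011, -0.154, -0.988, 1178.131], [0.0, 0.0, 0.0, 1.0]]
wrist [[325.2, 0.0, 286.1], [0.0, 325.2, 207.7], [0.0, 0.0, 1.0]] [[0.415, 0.875, 0.249, 210.399], [0.91, -0.398, -0.116, 645.432], [-0.002, 0.275, -0.961, 383.479], [0.0, 0.0, 0.0, 1.0]]
```

View pics/scene0.png

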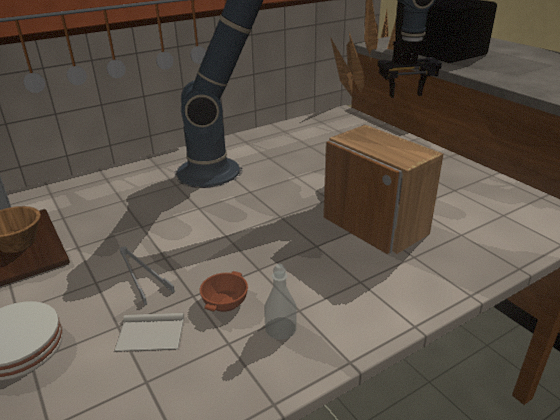

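View pics/top0.png

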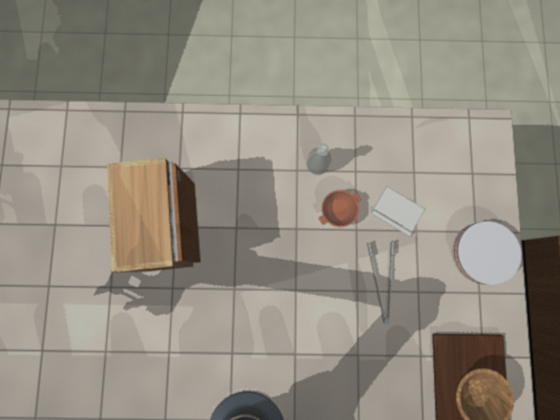

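View pics/wrist0.png

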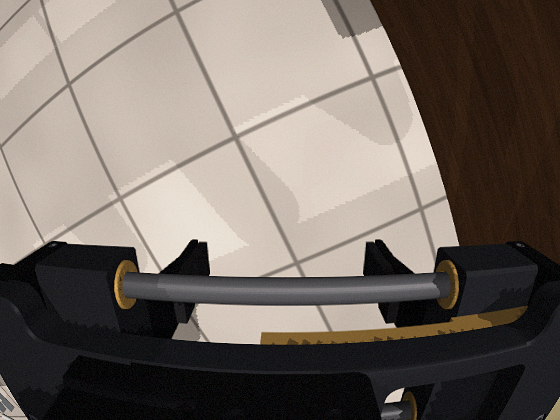

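The scene view shows the cabinet around (380,190) with its door shut and the disc at (387,180). The clutter is well to the robot's right. In the top view the cabinet's top spans about (108–175, 160–272).

Run:
```python
import cv2
p=cv2.imread("pics/top0.png")[145:285,95:215];cv2.imwrite("pics/topc.png",cv2.resize(p,None,fx=4.2,fy=4.2,interpolation=cv2.INTER_CUBIC))
p=cv2.imread("pics/scene0.png")[120:255,310:450];cv2.imwrite("pics/scenec.png",cv2.resize(p,None,fx=4.2,fy=4.2,interpolation=cv2.INTER_CUBIC))
```

```text
(no output)
```

View pics/topc.png

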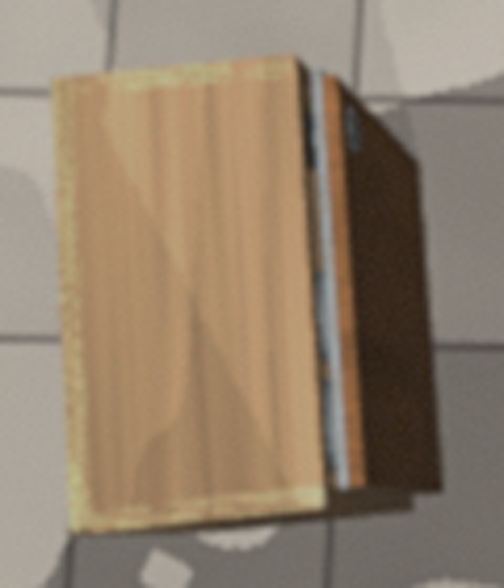

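View pics/scenec.png

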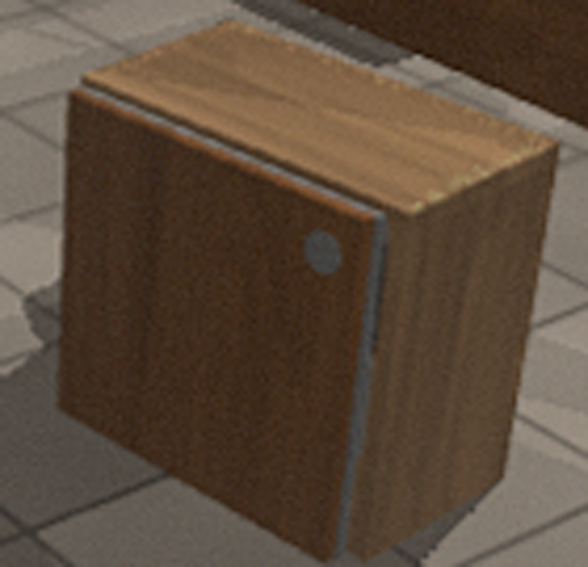

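```bash
cat > h.py <<'E'
from rig import *
import numpy as np, cv2
from scipy.spatial.transform import Rotation as R
def ray(n,u,v):
    c=get_calibration(n);K=c["intrinsics"];T=c["cam_to_world"]
    return T[:3,3],T[:3,:3]@np.array([(u-K[0,2])/K[0,0],(v-K[1,2])/K[1,1],1])
def onz(n,u,v,z):
    o,d=ray(n,u,v);return o+d*(z-o[2])/d[2]
E
python3 - <<'E'
from h import *
np.set_printoptions(precision=1,suppress=True)
P=[onz("top",95-.4+x/4.2,145-.4+y/4.2,240) for x,y in [(52,77),(295,57),(326,508),(72,531)]]
for p in P: print(p)
A,B,C,D=P
for a,b in [(A,B),(D,C),(A,D),(B,C)]: print(np.linalg.norm(a-b),np.degrees(np.arctan2(*(b-a)[1::-1])))
S=[onz("scene",310-.4+x/4.2,120-.4+y/4.2,240) for x,y in [(82,80),(413,213),(556,147),(235,22)]]
print("scene: hinge-end front, free-end front, free back, hinge back");[print(p) for p in S]
d=np.load("pics/scene0.npy");u,v=310+323/4.2,120+252/4.2
o,r=ray("scene",u,v);print("disc",u,v,o+r*np.median(d[int(v)-1:int(v)+2,int(u)-1:int(u)+2]))
# fit: centre+yaw via kabsch using avg of cams
M=np.array([B,C,D,A])[:,:2]; Sm=np.array([S[1],S[0],S[3],S[2]])[:,:2]
loc=np.array([[-70,-130],[-70,130],[70,130],[70,-130.]])
for X in (M,Sm,(M+Sm)/2):
    c=X.mean(0);H=loc.T@(X-c);th=np.arctan2(H[0,1]-H[1,0],H[0,0]+H[1,1])
    Rm=np.array([[np.cos(th),-np.sin(th)],[np.sin(th),np.cos(th)]])
    print("centre",c,"yaw",np.degrees(th),"resid",(X-c-loc@Rm.T).tolist())
    f=lambda x,y:c+Rm@[x,y]
    print("hinge",f(-78,120),"disc",f(-92,-90),"free",f(-78,-120),"press dir",Rm@[1,0])
E
```

```text
[690.  336.5 240. ]
[704.3 198.3 240. ]
[447.9 166.  240. ]
[433.3 304.5 240. ]
138.89405274905445 -84.0912347698593
139.31417325986686 -83.99260205196506
258.6682825256149 -172.905207999843
258.4375501949974 -172.81103213688482
scene: hinge-end front, free-end front, free back, hinge back
[453.6 163.1 240. ]
[705.4 200.8 240. ]
[691.6 329.9 240. ]
[435.6 305.3 240. ]
disc 386.9047619047619 180.0 [669.5 172.5 207.4]
centre [568.8 251.3] yaw 96.8759782618257 resid [[-2.0228226248832755, 0.9272683928926284], [-0.298765554830311, -0.28681816022550777], [1.8819335179905181, -0.7307711637296137], [0.4396546617232957, 0.09032093106237937]]
hinge [459.  159.5] disc [669.2 170.8] free [697.3 188.3] press dir [-0.1  1. ]
centre [571.5 249.8] yaw 96.92621406958729 resid [[-3.6554369733593433, 4.798002694329696], [2.6660825594671422, -1.535687211855688], [1.5588974768977835, 1.7295893824203148], [-0.5695430630056961, -4.991904864894323]]
hinge [461.8 157.9] disc [672.  169.3] free [700.1 186.8] press dir [-0.1  1. ]
centre [570.2 250.5] yaw 96.90094141163006 resid [[-2.838997500263986, 2.863012019756333], [1.1838999830318073, -0.9115703719555484], [1.720283198586685, 0.4990326332002084], [-0.06518568135462033, -2.450474281000993]]
hinge [460.4 158.7] disc [670.6 170. ] free [698.7 187.5] press dir [-0.1  1. ]
```

```bash
python3 -m pendant '[[-1,0,0,-0.03,0.157],[-1,0,0,-0.03,0.157],[-1,0,0,-0.03,0.157],[-1,0,0,-0.03,0.157],[-1,0,0,-0.03,0.157],[-1,0,0,-0.03,0.157],[-1,0,0,-0.03,0.157],[-1,0,0,-0.03,0.157]]' 15
python3 -m pendant '[[-1,0,0,0,0.046],[-1,-0.07,0.04,0,0],[-1,-0.07,0.04,0,0],[-1,-0.07,0.04,0,0],[-1,-0.07,0.04,0,0],[-1,-0.07,0.04,0,0],[-1,-0.07,0.04,0,0],[-1,-0.07,0.04,0,0]]'
```

```text
clock: 0.82
position: [279.8, 614.0, 367.9]
eef_rot: [0.652, 0.758, -0.0, 0.0]
ft_force: [0.5, -0.3, 0.4]
finger_gap: 41.5
clock: 1.48
position: [449.1, 385.9, 367.4]
eef_rot: [0.663, 0.748, -0.0, -0.0]
ft_force: [1.6, 0.2, -0.5]
finger_gap: 0.8
```

```bash
python3 -m pendant '[[-1,-0.066,0.039,0,0],[-1,-0.066,0.039,0,0],[-1,-0.066,0.039,0,0],[-1,-0.066,0.039,0,0],[-1,-0.066,0.039,0,0],[-1,-0.066,0.039,0,0],[-1,-0.066,0.039,0,0],[-1,-0.066,0.039,0,0]]'
python3 -m pendant '[[-1,-0.066,0.039,0,0],[-1,-0.066,0.039,0,0],[-1,0,0,0.05,0],[-1,0,0,0.05,0],[-1,0,0,0.05,0],[-1,0,0,0.05,0],[-1,0,0,0.05,0],[-1,0,0,0.04,0]]'
python3 - <<'E'
from h import *
for n in ["scene","top"]:
    p,d=read_camera(n)
    cv2.imwrite(f"pics/{n}1.png",p[:,:,::-1])
print(observe()["position"],observe()["ft_force"])
E
```

```text
clock: 2.15
position: [635.7, 142.9, 367.3]
eef_rot: [0.663, 0.748, -0.0, -0.0]
ft_force: [0.3, -0.5, -0.1]
finger_gap: 0.5
clock: 2.82
position: [680.7, 83.7, 220.0]
eef_rot: [0.663, 0.748, -0.001, -0.001]
ft_force: [-0.6, -0.7, -0.3]
finger_gap: 0.6
[679.02364702  83.7634265  218.00017162] [-1.23491003  0.04698135 -0.58736665]
```

View pics/scene1.png

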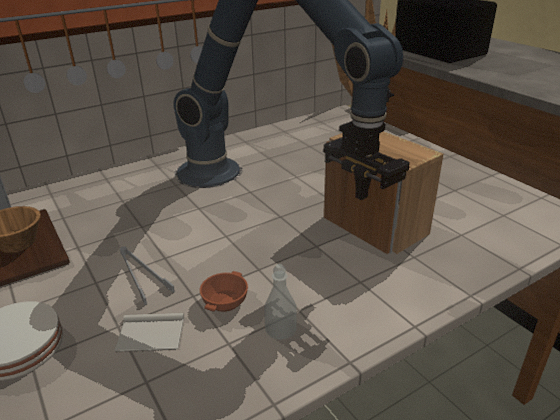

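View pics/top1.png

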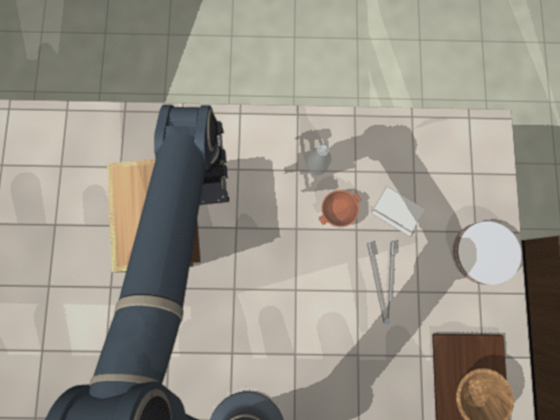

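```bash
python3 -m pendant '[[-1,0.02,0,0,0],[-1,0.02,0,0,0],[-1,0.02,0,0,0],[-1,0.02,0,0,0],[-1,0.02,0,0,0],[-1,0.015,0,0,0],[-1,0.01,0,0,0],[-1,0,0,0,0]]'
```

```text
clock: 3.58
position: [673.8, 147.9, 222.6]
eef_rot: [0.662, 0.749, 0.0, -0.0]
ft_force: [-0.2, 0.5, -0.2]
finger_gap: 0.3
```

```bash
python3 -m pendant '[[-1,0.004,0,0,0],[-1,0.004,0,0,0],[-1,0.004,0,0,0],[-1,0.004,0,0,0],[-1,0,0,0,0],[-1,0,0,0,0],[-1,0,0,0,0],[-1,0,0,0,0]]'
```

```text
clock: 4.25
position: [673.2, 153.4, 222.6]
eef_rot: [0.663, 0.748, 0.0, 0.0]
ft_force: [0.6, 0.3, -0.1]
finger_gap: 0.5
```

```bash
python3 -m pendant '[[-1,0.004,0,0,0],[-1,0.004,0,0,0],[-1,0.004,0,0,0],[-1,0,0,0,0],[-1,0,0,0,0],[-1,0,0,0,0],[-1,0,0,0,0],[-1,0,0,0,0]]'
```

```text
clock: 4.92
position: [672.5, 159.4, 222.5]
eef_rot: [0.663, 0.748, 0.0, 0.0]
ft_force: [-0.4, 0.2, 0.2]
finger_gap: 0.4
```

```bash
python3 -m pendant '[[-1,0.004,0,0,0],[-1,0.004,0,0,0],[-1,0,0,0,0],[-1,0,0,0,0],[-1,0,0,0,0],[-1,0,0,0,0],[-1,0,0,0,0],[-1,0,0,0,0]]'
```

```text
clock: 5.58
position: [672.2, 161.6, 222.6]
eef_rot: [0.664, 0.748, -0.001, 0.001]
ft_force: [1.8, -5.2, -0.2]
finger_gap: 0.5
```

```bash
python3 -m pendant '[[-1,0.004,0,0,0],[-1,0.004,0,0,0],[-1,0,0,0,0],[-1,0,0,0,0],[-1,0,0,0,0],[-1,0,0,0,0],[-1,0,0,0,0],[-1,0,0,0,0]]'
```

```text
clock: 6.25
position: [672.0, 165.1, 222.6]
eef_rot: [0.664, 0.748, -0.001, 0.001]
ft_force: [1.4, -6.1, 0.0]
finger_gap: 0.4
```

```bash
python3 -m pendant '[[-1,0.004,0,0,0],[-1,0,0,0,0],[-1,0,0,0,0],[-1,0,0,0,0],[-1,0,0,0,0],[-1,0,0,0,0],[-1,0,0,0,0],[-1,0,0,0,0]]'
```

```text
clock: 6.92
position: [671.9, 167.2, 222.6]
eef_rot: [0.664, 0.748, -0.001, 0.001]
ft_force: [0.7, -5.8, -0.2]
finger_gap: 0.2
```

```bash
python3 -m pendant '[[-1,0.003,0,0,0],[-1,0,0,0,0],[-1,0,0,0,0],[-1,0,0,0,0],[-1,0,0,0,0],[-1,0,0,0,0],[-1,0,0,0,0],[-1,0,0,0,0]]'
```

```text
clock: 7.58
position: [671.8, 167.7, 222.6]
eef_rot: [0.664, 0.748, -0.001, 0.002]
ft_force: [1.7, -6.4, -1.3]
finger_gap: 0.4
```

```bash
python3 -m pendant '[[-1,-0.04,0,0,0],[-1,-0.04,0,0,0],[-1,-0.04,0,0,0],[-1,-0.04,0,0,0],[-1,-0.04,0,0,0],[-1,-0.04,0,0,0],[-1,-0.04,0,0,0],[-1,-0.02,0,0,0]]'
python3 -m pendant '[[-1,0,0,0,0],[-1,0,0,-0.04,0],[-1,0,0,-0.04,0],[-1,0,0,-0.04,0],[-1,0,0,-0.04,0],[-1,0,0,0,0],[-1,0,0,0,0],[-1,0,0,0,0]]'
python3 - <<'E'
from h import *
for n in ["scene","top","wrist"]:
    p,d=read_camera(n)
    cv2.imwrite(f"pics/{n}2.png",p[:,:,::-1]);np.save(f"pics/{n}2.npy",d)
print(observe()["position"],observe()["ft_force"])
E
```

```text
clock: 8.25
position: [689.3, 20.1, 222.7]
eef_rot: [0.664, 0.748, 0.0, 0.0]
ft_force: [0.2, -1.1, 0.7]
finger_gap: 0.4
clock: 8.92
position: [688.6, 23.9, 301.6]
eef_rot: [0.663, 0.749, 0.0, -0.001]
ft_force: [0.2, -0.1, -0.2]
finger_gap: 0.6
[688.52458616  22.82454177 301.01432626] [1.53554166 0.00179463 0.28273429]
```

View pics/scene2.png

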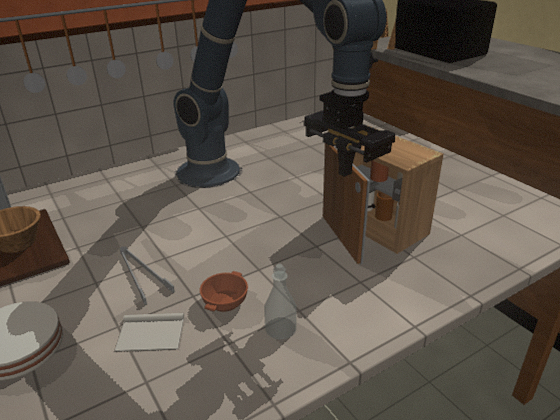

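View pics/top2.png

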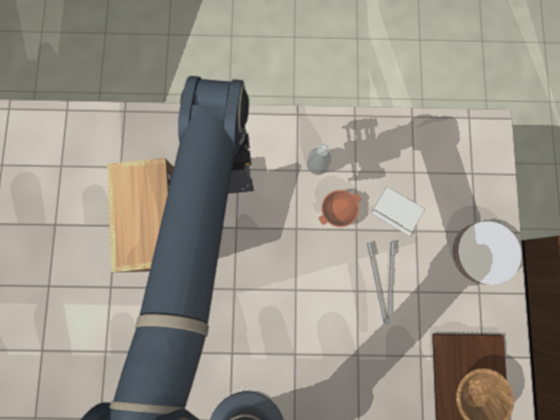

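Run:
```python
from h import *
p=cv2.imread("pics/scene2.png")[120:270,300:450];cv2.imwrite("pics/scene2c.png",cv2.resize(p,None,fx=4,fy=4,interpolation=cv2.INTER_CUBIC))
c=np.array([569.3,251.0]);th=np.radians(96.9);Rm=np.array([[np.cos(th),-np.sin(th)],[np.sin(th),np.cos(th)]])
h=c+Rm@[-78,120];print("hinge",h)
for u,v in [(361,258)]:
    q=onz("scene",u,v,2)[:2]-h;print(q,np.hypot(*q))
    e=Rm.T@q;print("angle",np.arctan2(-e[0],-e[1]))
```

```text
hinge [459.5397924  159.14850667]
[211.06171994 -50.15853701] 216.93991900719877
angle 0.35374824605530236
```

View pics/scene2c.png

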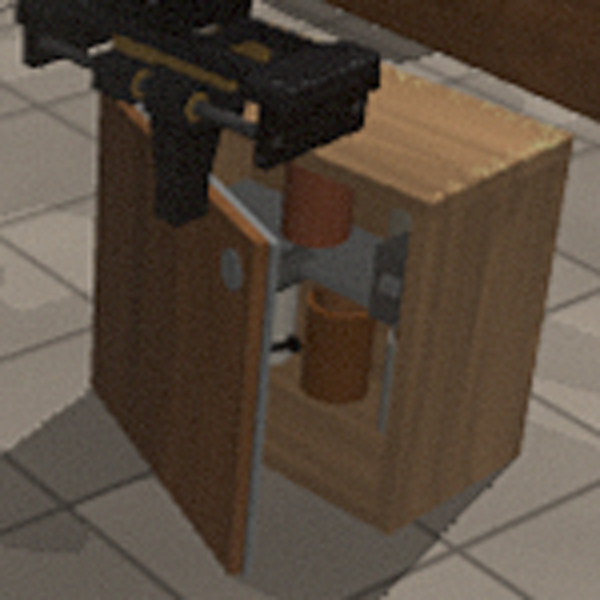

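The scene crop shows the door ajar, with its free bottom corner at about (361,263), so roughly 0.38 rad. The gap behind it is open from above.

```bash
python3 -m pendant '[[-1,0.061,-0.003,0,0],[-1,0.061,-0.003,0,0],[-1,0.061,-0.003,0,0],[-1,0.061,-0.003,0,0],[-1,0,0,0,0.063],[-1,0,0,0,0.063],[-1,0,0,0,0.063],[-1,0,0,0,0.063]]'
python3 - <<'E'
from h import *
for n in ["scene"]:
    p,d=read_camera(n)
    cv2.imwrite(f"pics/{n}3.png",cv2.resize(p[100:290,280:470,::-1],None,fx=3,fy=3))
print(observe()["position"],observe()["eef_rot"],observe()["q"])
E
```

```text
clock: 9.73
position: [668.1, 142.9, 301.5]
eef_rot: [0.735, 0.678, -0.001, -0.0]
ft_force: [-0.9, -0.0, 0.8]
finger_gap: 0.4
[668.08963792 142.79686518 301.43970258] [ 7.35208734e-01  6.77840257e-01 -7.21370705e-04 -4.26830136e-04] [-0.57136599  0.46757663  0.44729816  1.46400541 -0.20625082  1.25840625
 -0.18336559]
```

View pics/scene3.png

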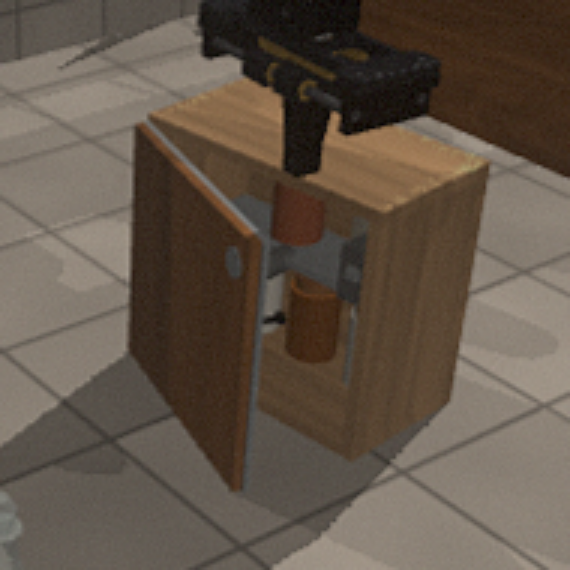

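```bash
python3 -m pendant '[[-1,0,0,0.02,0],[-1,0,0,0.02,0],[-1,0,0,0.02,0],[-1,0,0,0.02,0],[-1,0,0,0.02,0],[-1,0,0,0.02,0],[-1,0,0,0.02,0],[-1,0,0,0.01,0]]'
python3 - <<'E'
from h import *
for n in ["scene"]:
    p,d=read_camera(n)
    cv2.imwrite(f"pics/{n}4.png",cv2.resize(p[100:290,280:470,::-1],None,fx=3,fy=3))
print(observe()["position"],observe()["ft_force"])
E
```

```text
clock: 10.45
position: [667.8, 142.4, 225.4]
eef_rot: [0.734, 0.679, -0.001, -0.001]
ft_force: [0.8, 0.1, 0.6]
finger_gap: 0.6
[667.49276387 142.32943831 224.98537318] [-0.1257637   0.21997958 -1.20489933]
```

View pics/scene4.png

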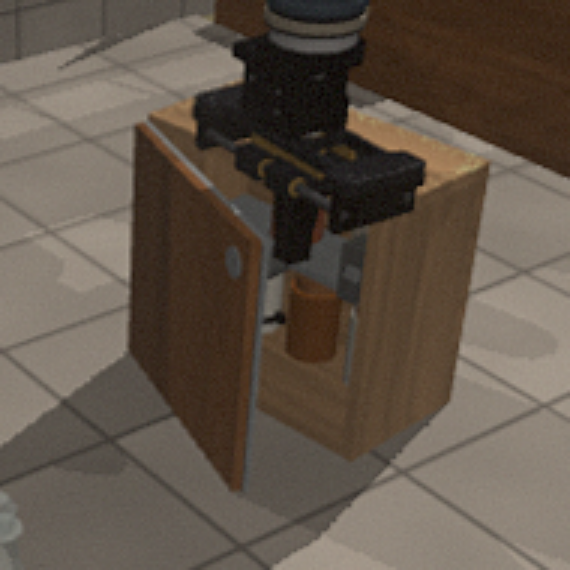

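The fingertip at (290,262) is in the gap behind the door, touching nothing. I'll sweep it along the door's arc.

```bash
python3 -m pendant '[[-1,-0.0165,0,0,0.051],[-1,-0.0165,0,0,0.051],[-1,-0.0165,0,0,0.051],[-1,-0.0165,0,0,0.051],[-1,-0.0165,0,0,0.051],[-1,-0.0165,0,0,0.051],[-1,-0.0165,0,0,0.051],[-1,-0.0165,0,0,0.051]]'
python3 - <<'E'
from h import *
for n in ["scene"]:
    p,d=read_camera(n)
    cv2.imwrite(f"pics/{n}5.png",cv2.resize(p[100:290,280:470,::-1],None,fx=3,fy=3))
s=observe();e=s["position"][:2]-[459.5,159.1];print(s["position"],s["eef_rot"],s["ft_force"],np.hypot(*e),np.radians(6.9)-np.arctan2(e[1],e[0]))
E
```

```text
clock: 11.17
position: [654.1, 77.4, 227.8]
eef_rot: [0.834, 0.552, 0.0, 0.0]
ft_force: [0.0, 0.5, -0.1]
finger_gap: 0.7
[653.45150421  75.03702555 227.77594789] [ 8.35070858e-01  5.50141961e-01 -5.47265410e-04  4.30508981e-04] [-0.90994444 -1.79229753  0.5308685 ] 211.38535819085175 0.5294107392659497
```

View pics/scene5.png

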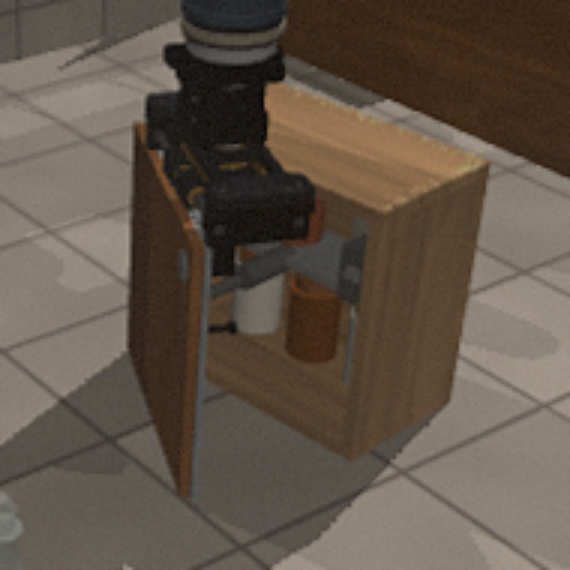

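```bash
python3 -m pendant '[[-1,-0.0165,-0.001,0.001,0.051],[-1,-0.0165,-0.001,0.001,0.051],[-1,-0.0165,-0.001,0.001,0.051],[-1,-0.0165,-0.001,0.001,0.051],[-1,-0.0165,-0.001,0.001,0.051],[-1,-0.0165,-0.001,0,0.051],[-1,-0.0165,-0.001,0,0.051],[-1,-0.0165,-0.001,0,0.051]]'
python3 - <<'E'
from h import *
s=observe();e=s["position"][:2]-[459.5,159.1];print(s["position"],s["q"],s["ft_force"],np.hypot(*e),np.radians(6.9)-np.arctan2(e[1],e[0]))
E
```

```text
clock: 11.88
position: [617.0, 23.4, 225.1]
eef_rot: [0.911, 0.412, 0.0, 0.0]
ft_force: [0.1, 0.6, -0.6]
finger_gap: 0.5
[617.0426459   23.42446492 225.08831214] [-0.55241964  0.4397847   0.61136592  1.73108879 -0.28397394  1.05980462
 -0.56661197] [ 0.14938663  0.59953625 -0.60227785] 207.91232791163853 0.8313874323625976
```

```bash
python3 -m pendant '[[-1,-0.0165,-0.001,0,0.051],[-1,-0.0165,-0.001,0,0.051],[-1,-0.0165,-0.001,0,0.051],[-1,-0.0165,-0.001,0,0.051],[-1,-0.0165,-0.001,0,0.051],[-1,-0.0165,-0.001,0,0.051],[-1,-0.012,0,0,0.036],[-1,-0.006,0,0,0.018]]'
python3 - <<'E'
from h import *
for n in ["scene","top"]:
    p,d=read_camera(n)
    cv2.imwrite(f"pics/{n}6.png",p[:,:,::-1])
s=observe();e=s["position"][:2]-[459.5,159.1];print(s["position"],s["q"],s["ft_force"],np.hypot(*e),np.radians(6.9)-np.arctan2(e[1],e[0]))
E
```

```text
clock: 12.55
position: [571.0, -13.4, 225.1]
eef_rot: [0.96, 0.28, -0.0, -0.0]
ft_force: [0.5, 0.3, 0.9]
finger_gap: 0.4
[571.32222102 -13.03522666 225.09919463] [-0.58980779  0.37530508  0.70150095  1.84153588 -0.28057551  1.02571112
 -0.77690422] [-0.01717986 -0.46653178  0.03968701] 205.2674971092379 1.1151170885923785
```

View pics/scene6.png

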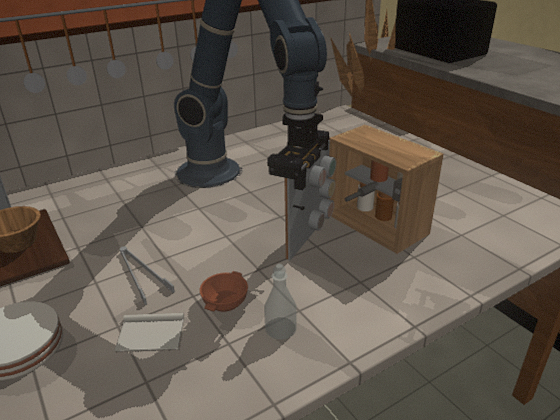

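View pics/top6.png

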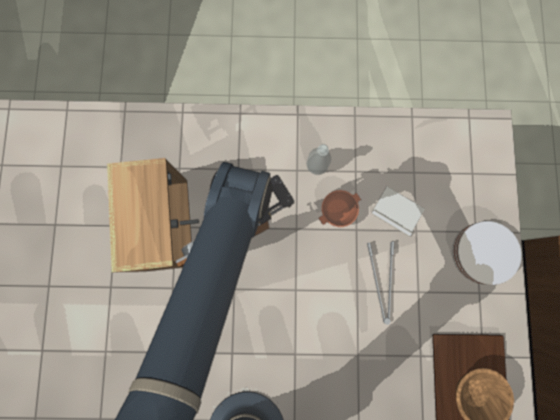

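```bash
python3 -m pendant '[[-1,0.012,0.004,0,0],[-1,0.02,0.005,0,0],[-1,0.02,0.005,0,0],[-1,0,0,-0.04,0],[-1,0,0,-0.06,0],[-1,0,0,-0.06,0],[-1,0,0,-0.06,0],[-1,0,0,-0.04,0]]'
python3 -m pendant '[[-1,0.06,0,0,0],[-1,0.06,0,0,0],[-1,0.06,0,0,0],[-1,0.06,0,0,0],[-1,0.04,0,0,0],[-1,0,0,0,0],[-1,0,0,0,0],[-1,0,0,0,0]]'
python3 - <<'E'
from h import *
for n in ["scene","top"]:
    p,d=read_camera(n)
    cv2.imwrite(f"pics/{n}7.png",p[:,:,::-1])
s=observe();print(s["position"],s["ft_force"],s["clock"])
E
```

```text
clock: 13.32
position: [599.4, -4.1, 358.1]
eef_rot: [0.96, 0.281, 0.002, 0.001]
ft_force: [0.4, -0.5, 0.8]
finger_gap: 0.3
clock: 13.98
position: [715.4, 70.5, 354.5]
eef_rot: [0.96, 0.281, -0.001, 0.0]
ft_force: [0.1, -0.0, -0.2]
finger_gap: 0.5
[714.91495089  69.79985548 355.37852647] [ 0.08100662 -0.51267016  0.20081377] 14.0833
```

View pics/scene7.png

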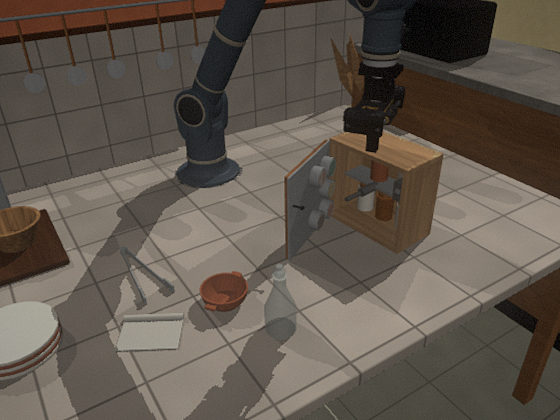

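View pics/top7.png

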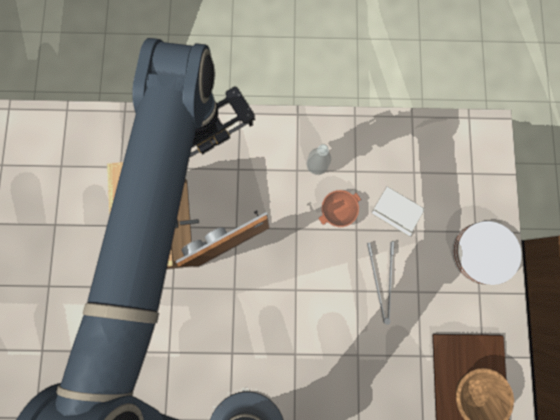

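Run:
```python
from h import *
h=onz("top",267,212,238)[:2]-[459.5,159.1]
print(np.hypot(*h),np.radians(6.9)-np.arctan2(h[1],h[0]))
h=onz("scene",288,178,238)[:2]-[459.5,159.1]
print(np.hypot(*h),np.radians(6.9)-np.arctan2(h[1],h[0]))
a=cv2.imread("pics/top0.png",0);b=cv2.imread("pics/top7.png",0)
for n,(x0,y0,x1,y1) in dict(cruet=(303,140,335,178),dish=(315,185,365,230),tongs=(360,235,402,326),scraper=(370,183,428,238)).items():
    T=a[y0:y1,x0:x1];r=cv2.matchTemplate(b[y0-8:y1+8,x0-8:x1+8],T,cv2.TM_CCOEFF_NORMED);_,m,_,l=cv2.minMaxLoc(r);print(n,m,l[0]-8,l[1]-8)
s=observe();print(s["qvel"].round(3))
```

```text
240.82125031267825 1.1808193555106203
236.95470482407154 1.1835154639725718
cruet 0.9306498169898987 0 0
dish 0.9534448981285095 0 0
tongs 0.6595059037208557 0 0
scraper 0.7056874632835388 0 0
[ 0.    -0.01   0.002  0.004 -0.002 -0.001 -0.   ]
```

Both cameras put the door at about 1.18 rad. The bystanders show no shift and the arm is clear, so I'm handing it in.

```bash
python3 -c "
from rig import *
print(sign_off())"
```

```text
the job is handed in; nothing more can be done
None
```

The spice cabinet's door is open to about 1.18 rad (68°), and the job is handed in; no verdict came back.

- **Press:** I pressed the steel disc with the closed fingers. The door moved in about 6 mm at 5–6 N. I then drew back about 145 mm and it sprang ajar to roughly 0.38 rad.
- **Push:** I lowered the closed fingers behind the door from above and swept it open along its hinge arc. The fingers only ever touched one face of the door at a time.
- **Last checks:** The scene and top cameras agreed on the angle. All four bystanders matched their starting place to the pixel in the top view (about 3 mm per pixel). The match was weaker for the tongs and scraper (0.66 and 0.71), probably because the arm's shadow had moved across them. The gripper was over 100 mm above the cabinet top, with wrist force at noise level, and the clock read about 14 s of the 51 s allowed.

I did not measure the door's speed directly. I judged it at rest from the pictures taken about 1.5 s after the push ended.

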